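# Clear the block plane off the tenon tray and sort the tenons by length

### The arm

A 7-joint arm with a two-finger parallel gripper is mounted at the origin on a cart in front of the work surface, level with it; the furniture and walls round the work are solid. World frame = base frame: x ahead of the robot, y to its left, z up, the work surface at z = 0. Lengths are in m, angles in rad, forces in N, time in s.
With the tool pointing down it reaches from about 0.425 to 0.925 m from the base axis. Payload 6.8 kg.
Tool frame: the origin (TCP) lies midway between the tips of the shut fingers; the grasp point (between the pads) lies 19 mm behind it (bot.hold_point_z is the distance from the TCP to the grasp point, in m); z points along the fingers, y is the line along which they close (so a half turn about z gives the same grasp; the last joint's range is limited). The gripper opens to 85 mm and grips with 20 to 120 N. Pads are 22 mm wide; open, the fingers measure 114 mm over their backs; the gripper's body (76 mm by 85 mm) begins 54 mm behind the grasp point. The pads swing forward as they close: fully open they stand 13 mm farther back than shut.
Start: joints at [1.224, 0.477, 0.022, 1.555, -0.011, 1.109, -0.083], TCP at [0.16, -0.656, 0.193] pointing down, gripper open.
Joint ranges: [-2.96, 2.96], [-0.34, 2.1], [-1.41, 1.46], [0.24, 2.44], [-1.37, 4.51], [0.17, 1.92], [-2.96, 2.96]. Speed limits (rad/s): [2.39, 2.39, 3.14, 3.14, 3.14, 3.14, 3.14].

### API

Orientations are given as a unit quaternion [w, x, y, z].
In Python, from station import bot gives the robot as it stands. The module is installed in compiled form; this text tells all that it offers.
- The arm moves only by the tool step_arm, never from a script. Its argument "increments" is a list that holds one entry, the list of rows, each a list of 7 numbers: the opening, from -1 (shut) to 1 (fully open), then the shift along the tool's x, y, z in mm, then the turn, a rotation vector about the tool's x, y, z in degrees. In form: [[[grip, x, y, z, ax, ay, az], ...]]. A call has 1 to 10 rows; each row is the pose to reach, as a shift and turn from the pose commanded when the call began, along the tool's axes at that moment; what a row does not reach only later rows make up. A row lasts 1/12 s, in which the tool goes at most 41.7 mm and 7.16 degrees, less where a joint would pass 70% of its speed; a pose out of reach is approached as far as the arm can. A call with a gripper value outside its range is refused whole. The fingers move at their own pace and stop on an object; "force" is the grip in N (left out, the last holds). Time passes only in rows, so rows that repeat a pose let the fingers close. It gives the time, the measured TCP pose, the force, the opening and the grip force at its end, in the units of the state.
- bot.get_obs(): the state, without advancing time (a new reading comes with each control period).
- bot.read_camera(name): name is "scene" or "top" or "wrist"; returns a dict with "image" (480x640x3 uint8, red, green, blue), "camera_matrix" (3x3 intrinsics, pixels), "R" (3x3) and "t" (3): a world point X has camera coordinates R X + t. Camera axes: x right, y down, z forward; pixel columns grow to the right and rows downward; lengths in m; the calibration is good to about 2 mm. A picture is of the moment at which its call begins. There is no depth.
- bot.hand_in(): hands the job in; it is judged then, once.
The state is a dict: "t": time; "q": joint angles; "joint_vel": joint speeds; "joint_torque": joint torques, N m; "eef_pos": TCP position; "tool_rot": TCP orientation; "contact_force": force on the tool from outside, world axes, zero at the start; "torque": the same for the moment, N m; "gripper_width": opening from 0.0 (shut) to 1.0 (fully open); "grasp_force": force on a finger pad.
Only numpy, scipy, OpenCV 4.12 (cv2) and the standard library are available. Lean on these libraries where they do the work, as an engineer would, in place of code of your own. Each camera call takes 0.05 s, during which the arm holds its last target. There are 200 camera calls.

### The job

The block plane has been left standing across the tenon tray: first move it to its cork-faced parking board, standing on its sole, lengthwise and wholly on the board, without tipping it over on the way. Then sort the three loose tenons into the tray by length, each lying flat and fully down in the pocket of its own length. Leave the tape measure and the wax tin where they are.

Things in the scene. Friction and masses are not known exactly. Their poses are not given: they have to be found in the camera images.
- tray: Fixed plywood tray for loose tenons, 128 (x) x 212 (y) x 10 mm, lying flat on the bench. Its top has three shallow rectangular pockets side by side along its y, all running along its x and each 36 mm wide and 6 mm deep: long (110 mm) at y = +72 mm, medium (85 mm) at y = 0, short (60 mm) at y = -72 mm. Origin at the centre of its underside; top at z = 10 mm, pocket floors at z = 4 mm.
- block_plane: Grey metal block plane, 50 (x) x 160 (y) x 52 mm, 0.7 kg; at the start it stands on its sole on top of the tray, across the pockets. Origin at the centre of its sole, y along its length, z up. Its straight side walls, 5 to 30 mm above the sole, can be gripped across 48 to 50 mm at mid-length.
- plane_board: Fixed plywood board with a cork face, 96 (x) x 196 (y) x 10 mm, lying flat on the bench: the plane's parking place. Origin at the centre of its underside, y along its length; top at z = 10 mm.
- tape_measure: Bystander: yellow and black tape measure standing on the bench, 36 (x) x 83 (y) x 63 mm. Origin at the centre of its underside.
- wax_tin: Bystander: round flat tin, 74 mm across, 34 mm high. Origin at the centre of its underside.
- tenon_long: Loose long tenon: brown hardwood strip 100 (x, its length) x 26 (y) x 20 mm (z), lying flat on the bench at the start. Origin at the centre of its underside. Same section and wood as the other two; only the length differs. It stands 14 mm above the tray's top when seated in a pocket.
- tenon_long_mid (a point): The centre of the long tenon's solid, 10 mm above its underside.
- pocket_long (a point): Centre of the floor of the tray's long pocket (110 x 36 mm, 6 mm deep); axes as the tray's, x along the pocket.
- tenon_medium: Loose medium tenon: brown hardwood strip 75 (x, its length) x 26 (y) x 20 mm (z), lying flat on the bench at the start. Origin at the centre of its underside. Same section and wood as the other two; only the length differs. It stands 14 mm above the tray's top when seated in a pocket.
- tenon_medium_mid (a point): The centre of the medium tenon's solid, 10 mm above its underside.
- pocket_medium (a point): Centre of the floor of the tray's medium pocket (85 x 36 mm, 6 mm deep); axes as the tray's, x along the pocket.
- tenon_short: Loose short tenon: brown hardwood strip 50 (x, its length) x 26 (y) x 20 mm (z), lying flat on the bench at the start. Origin at the centre of its underside. Same section and wood as the other two; only the length differs. It stands 14 mm above the tray's top when seated in a pocket.
- tenon_short_mid (a point): The centre of the short tenon's solid, 10 mm above its underside.
- pocket_short (a point): Centre of the floor of the tray's short pocket (60 x 36 mm, 6 mm deep); axes as the tray's, x along the pocket.

How it is judged:
On the way, in this order (a step that is already met when the one before it is completed fails the run):
1. the block plane stands on its parking board, let go (x of block_plane in the frame of plane_board between -0.022 and 0.022 m and y of block_plane in the frame of plane_board between -0.018 and 0.018 m and z of block_plane in the frame of plane_board between 0.006 and 0.014 m and angle between the y axis of block_plane and the y axis of plane_board, either way round below 0.25 rad and angle between block_plane's own z axis and vertical below 0.1 rad and contact force between the fingers and block_plane below 0.1 N and linear speed of block_plane below 0.03 m/s), for 0.2 s.
2. all three tenons lie seated in their own pockets (horizontal distance between tenon_long_mid and pocket_long below 0.01 m and angle between the x axis of tenon_long and the x axis of pocket_long, either way round below 0.26 rad and angle between the z axis of tenon_long and the z axis of pocket_long, either way round below 0.1 rad and z of tenon_long_mid in the frame of pocket_long between 0.008 and 0.0125 m and horizontal distance between tenon_medium_mid and pocket_medium below 0.01 m and angle between the x axis of tenon_medium and the x axis of pocket_medium, either way round below 0.26 rad and angle between the z axis of tenon_medium and the z axis of pocket_medium, either way round below 0.1 rad and z of tenon_medium_mid in the frame of pocket_medium between 0.008 and 0.0125 m and horizontal distance between tenon_short_mid and pocket_short below 0.01 m and angle between the x axis of tenon_short and the x axis of pocket_short, either way round below 0.26 rad and angle between the z axis of tenon_short and the z axis of pocket_short, either way round below 0.1 rad and z of tenon_short_mid in the frame of pocket_short between 0.008 and 0.0125 m), for 0.2 s.
At the end, for the whole second after the job is handed in: Plane on its sole on the board (centre within 22 mm across, 18 mm along, 0.25 rad); each tenon flat in the pocket of its length (within 10 mm, 0.26 rad, down within 2.5 mm); tape measure and wax tin within 30 mm of their start; all at rest (all of step 2 and x of block_plane in the frame of plane_board between -0.022 and 0.022 m and y of block_plane in the frame of plane_board between -0.018 and 0.018 m and z of block_plane in the frame of plane_board between 0.006 and 0.014 m and angle between the y axis of block_plane and the y axis of plane_board, either way round below 0.25 rad and angle between block_plane's own z axis and vertical below 0.1 rad and linear speed of each of block_plane, tenon_long, tenon_medium, tenon_short below 0.02 m/s and distance of each of tape_measure, wax_tin from where it was at the start of the episode below 0.03 m); the robot touches nothing.
It fails at once if the block plane is tipped by more than 0.7 rad (angle between block_plane's own z axis and vertical above 0.7 rad).
It fails at once if a bystander (tape measure or wax tin) is moved by more than 30 mm (distance of any of tape_measure, wax_tin from where it was at the start of the episode above 0.03 m).
It fails at once if a tenon is put in its pocket before the plane is on its board (horizontal distance between block_plane and plane_board above 0.06 m and ((horizontal distance between tenon_long_mid and pocket_long below 0.01 m and angle between the x axis of tenon_long and the x axis of pocket_long, either way round below 0.26 rad and angle between the z axis of tenon_long and the z axis of pocket_long, either way round below 0.1 rad and z of tenon_long_mid in the frame of pocket_long between 0.008 and 0.0125 m) or (horizontal distance between tenon_medium_mid and pocket_medium below 0.01 m and angle between the x axis of tenon_medium and the x axis of pocket_medium, either way round below 0.26 rad and angle between the z axis of tenon_medium and the z axis of pocket_medium, either way round below 0.1 rad and z of tenon_medium_mid in the frame of pocket_medium between 0.008 and 0.0125 m) or (horizontal distance between tenon_short_mid and pocket_short below 0.01 m and angle between the x axis of tenon_short and the x axis of pocket_short, either way round below 0.26 rad and angle between the z axis of tenon_short and the z axis of pocket_short, either way round below 0.1 rad and z of tenon_short_mid in the frame of pocket_short between 0.008 and 0.0125 m))).
It also fails if it takes over 72 s, if anything falls off the work surface, if the arm or the gripper's body presses on something with over 40 N, if the wrist force passes 120 N, or if a joint passes its speed limit or range.

## Working session

There is one attempt and no reset: what is moved stays moved. The work goes in short steps, Python scripts to look and compute and a tool call to move; the robot and the scene stay as the last step left them, time stands still between calls to the robot, and variables do not carry over. Pictures are saved under pics/ and viewed, at most 10 in all, crops included, and the job is handed in when it is done.

Besides the shell and the picture viewer there is one more tool, called after "Request:" as name([rows], argument=value, ...), one row to a line, values as JSON. step_arm: Moves the arm, as the interface text tells. Its arguments: {"type":"object","properties":{"increments":{"type":"array"},"force":{"type":"number"}},"required":["increments"]}

```bash
mkdir -p pics
python3 - <<'E'
from station import bot
import cv2,pickle
d={}
for n in("top","scene"):
    c=bot.read_camera(n); d[n]=c; cv2.imwrite(f"pics/{n}0.png",c["image"][:,:,::-1])
    print(n,c["camera_matrix"].tolist(),c["R"].tolist(),c["t"].tolist())
pickle.dump(d,open("c0.pkl","wb"))
o=bot.get_obs();print(o["eef_pos"],o["tool_rot"],o["t"],bot.hold_point_z)
E
```

```text
top [[474.15248277077166, 0.0, 322.79082555131464], [0.0, 474.15248277077166, 239.24993062255297], [0.0, 0.0, 1.0]] [[-0.021377463140176085, -0.9996759896165711, -0.013817375069814241], [-0.9808101665279199, 0.023648911061392996, -0.19352556999292037], [0.19378963157291157, 0.009415136203998007, -0.9809979275743121]] [0.19233636559523412, 0.5573708174584708, 0.817194947692023]
scene [[489.7617715525397, 0.0, 329.26648852622526], [0.0, 489.7617715525397, 241.95875105364752], [0.0, 0.0, 1.0]] [[-0.7103542807114931, -0.7037439394234988, -0.011885436447698157], [-0.5396123758164038, 0.5553676113334101, -0.6327600652282022], [0.45190184746317813, -0.4430702923989798, -0.774256699197914]] [0.5091702221020363, 0.23568187145307407, 0.7954100672629528]
[ 0.15949919 -0.65524959  0.19199511] [-8.39171820e-04  9.92878906e-01  1.19124952e-01 -1.41288774e-04] 0.1 0.0187
```

View pics/top0.png

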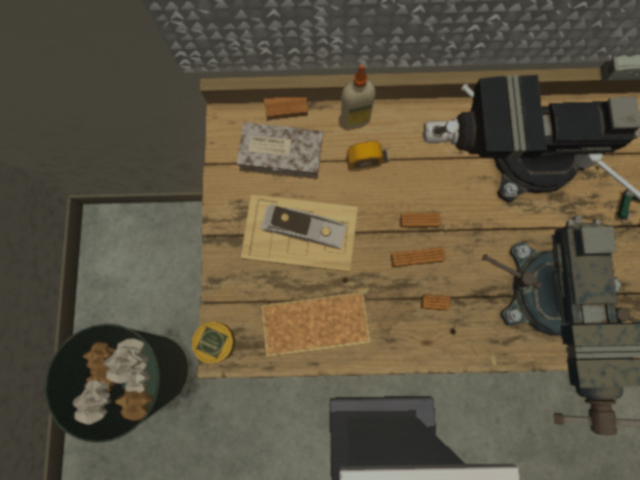

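View pics/scene0.png

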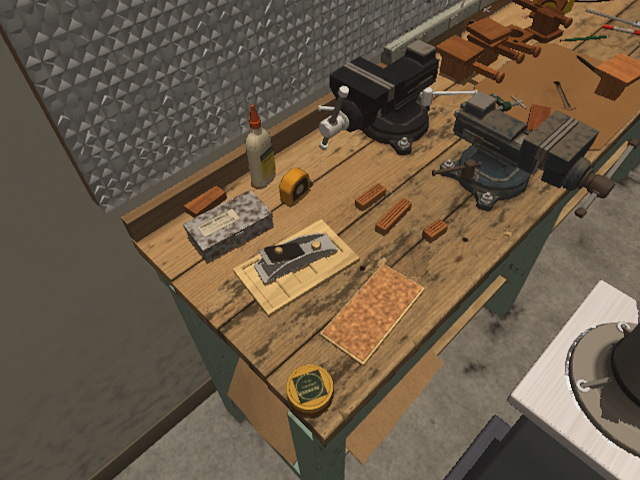

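The top view shows the plane on the tray near (305,225), the cork board at (316,323), and the tenons at (420,219) medium, (418,257) long and (436,302) short. The tape is at (367,153) and the tin at (213,343). I'll enlarge that area.

Run:
```python
import cv2
i=cv2.imread("pics/top0.png")[185:365,236:460]
i=cv2.resize(i,None,fx=3.5,fy=3.333,interpolation=cv2.INTER_CUBIC)
i=cv2.convertScaleAbs(i,alpha=1.5)
cv2.imwrite("pics/crop0.png",i);print(i.shape)
```

```text
(600, 784, 3)
```

View pics/crop0.png

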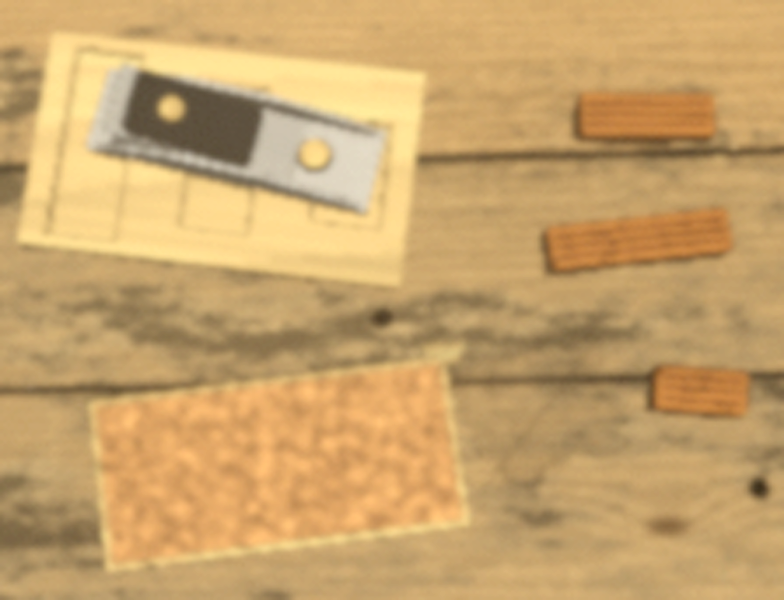

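The crop shows the tray corners at (52,33), (426,73), (403,285) and (19,243). The long pocket is on the left. The board corners are (90,403), (446,360), (468,523) and (108,570). The tenons, top to bottom, are medium, long and short.

```bash
cat > h.py <<'E'
import numpy as np, pickle, cv2
from scipy.spatial.transform import Rotation as Ro
def ray(c,uv,z):
    K,R,t=(np.array(c[k]) for k in("camera_matrix","R","t"))
    C=-R.T@t; d=(R.T@np.linalg.inv(K)@np.c_[uv,np.ones(len(uv))].T).T
    return C+d*((z-C[2])/d[:,2])[:,None]
def rect(c,uv,z):
    "corners TL,TR,BR,BL -> centre, edge lengths, yaw of TL-TR edge (deg)"
    P=ray(c,np.array(uv,float),z)[:,:2]
    e=(P[1]-P[0]+P[2]-P[3])/2; f=(P[0]-P[3]+P[1]-P[2])/2
    return P.mean(0).round(4),np.linalg.norm(e).round(4),np.linalg.norm(f).round(4),np.degrees(np.arctan2(e[1],e[0])).round(1),np.degrees(np.arctan2(f[1],f[0])).round(1)
def tool(o):
    R=Ro.from_quat(np.roll(o["tool_rot"],-1)); return np.array(o["eef_pos"]),R
def go(o,pos,yaw_y):
    "shift(mm) in tool axes and yaw turn(deg) so tool y axis lies along yaw_y (mod 180), pointing down"
    p,R=tool(o); s=R.inv().apply(np.array(pos)-p)*1e3
    best=None
    for k in(0,180):
        a=np.radians(yaw_y+k); y=np.array([np.cos(a),np.sin(a),0]); z=np.array([0,0,-1.]); x=np.cross(y,z)
        r=(R.inv()*Ro.from_matrix(np.c_[x,y,z])).as_rotvec(degrees=True)
        if best is None or np.linalg.norm(r)<np.linalg.norm(best): best=r
    return s.round(1),best.round(2)
E
python3 - <<'E'
from h import *
c=pickle.load(open("c0.pkl","rb"))["top"]
R=np.array(c["R"]);print("C",-R.T@np.array(c["t"]))
f=lambda l:[(236+(a+.5)/3.5-.5,185+(b+.5)/3.3333-.5) for a,b in l]
print("tray",rect(c,f([(52,33),(426,73),(403,285),(19,243)]),.01))
print("board",rect(c,f([(90,403),(446,360),(468,523),(108,570)]),.01))
print("plane",rect(c,f([(122,67),(383,130),(362,213),(90,150)]),.035))
print("med",rect(c,f([(580,92),(714,92),(714,137),(580,137)]),.02))
print("long",rect(c,f([(545,230),(729,208),(732,248),(552,271)]),.02))
print("short",rect(c,f([(655,366),(748,370),(747,413),(653,407)]),.02))
E
```

```text
C [0.39242272 0.17139883 0.91218964]
tray (array([0.5866, 0.2246]), np.float64(0.2127), np.float64(0.1268), np.float64(-98.0), np.float64(-7.8))
board (array([0.4099, 0.1979]), np.float64(0.1933), np.float64(0.092), np.float64(-83.8), np.float64(5.7))
plane (array([0.5911, 0.2153]), np.float64(0.1495), np.float64(0.0503), np.float64(-105.6), np.float64(-17.4))
med (array([ 0.604 , -0.0093]), np.float64(0.0736), np.float64(0.0268), np.float64(-91.4), np.float64(-3.5))
long (array([ 0.5311, -0.0008]), np.float64(0.0998), np.float64(0.0234), np.float64(-83.9), np.float64(3.2))
short (array([ 0.4457, -0.0282]), np.float64(0.0496), np.float64(0.0234), np.float64(-94.5), np.float64(-5.8))
```

Request:
step_arm([
  [[1, 0, 0, -208, 0, 0, 0], [1, 0, 0, -208, 0, 0, 0], [1, 0, 0, -208, 0, 0, 0], [1, 0, 0, -208, 0, 0, 0], [1, 0, 0, -208, 0, 0, 0], [1, 444, -175, -208, 0, 0, -7], [1, 444, -175, -208, 0, 0, -14], [1, 444, -175, -208, 0, 0, -21], [1, 444, -175, -208, 0, 0, -28], [1, 444, -175, -208, 0, 0, -35]],
], force=60)

```text
t: 0.93
eef_pos: [0.3311, -0.5342, 0.4006]
tool_rot: [-0.0, 0.91, 0.415, -0.0]
contact_force: [0.3, -0.1, 0.1]
gripper_width: 1.005
grasp_force: 0.0
```

Run:
```python
from station import bot
from h import *
o=bot.get_obs();print(o["t"],o["eef_pos"],o["q"],o["contact_force"])
print(go(o,(.55,-.38,.40),-76.3),go(o,(.57,.22,.30),-17.4))
c=pickle.load(open("c0.pkl","rb"))["top"];print(ray(c,np.array([(213,343),(366,153)]),.034))
```

```text
0.9333 [ 0.33111036 -0.53420083  0.40064156] [ 1.02382882  0.29600223 -0.14540901  1.35817789  0.04246893  1.49096113
  0.1659458 ] [ 0.27267146 -0.08798695  0.0846842 ]
(array([260. ,  64.1,   0.6]), array([-3.000e-02,  1.000e-02,  3.532e+01])) (array([ 726. , -314.3,  100.8]), array([-3.000e-02, -1.000e-02, -2.358e+01]))
[[0.37875844 0.38322483 0.034     ]
 [0.73575408 0.09166485 0.034     ]]
```

Request:
step_arm([
  [[1, 260, 64, 0, 0, 0, 0], [1, 260, 64, 0, 0, 0, 0], [1, 260, 64, 0, 0, 0, 0], [1, 260, 64, 0, 0, 0, 0], [1, 260, 64, 0, 0, 0, 0], [1, 260, 64, 0, 0, 0, 0], [1, 726, -314, 0, 0, 0, -6], [1, 726, -314, 0, 0, 0, -12], [1, 726, -314, 0, 0, 0, -18], [1, 726, -314, 0, 0, 0, -23.6]],
])

```text
t: 1.77
eef_pos: [0.5453, -0.2245, 0.4002]
tool_rot: [-0.0, 0.806, 0.592, -0.0]
contact_force: [1.2, 0.3, 1.0]
gripper_width: 1.0
grasp_force: 0.0
```

Run:
```python
from station import bot
from h import *
o=bot.get_obs();print(o["t"],o["eef_pos"],o["q"],go(o,(.56,.22,.30),-17.4))
```

```text
1.7667 [ 0.5453138  -0.2244801   0.40022695] [ 0.5890639   0.24376692 -0.38601576  1.43875843  0.09133658  1.47785652
 -0.09908899] (array([ 428.5, -118.9,  100.3]), array([-0.06,  0.  , -0.01]))
```

Request:
step_arm([
  [[1, 428, -119, 0, 0, 0, 0], [1, 428, -119, 0, 0, 0, 0], [1, 428, -119, 0, 0, 0, 0], [1, 428, -119, 0, 0, 0, 0], [1, 428, -119, 0, 0, 0, 0], [1, 428, -119, 100, 0, 0, 0], [1, 428, -119, 100, 0, 0, 0], [1, 428, -119, 100, 0, 0, 0], [1, 428, -119, 100, 0, 0, 0], [1, 428, -119, 100, 0, 0, 0]],
])

```text
t: 2.6
eef_pos: [0.5603, 0.1748, 0.3186]
tool_rot: [0.0, 0.808, 0.59, -0.0]
contact_force: [1.4, 0.2, 0.6]
gripper_width: 0.999
grasp_force: 0.0
```

Request:
step_arm([
  [[1, 27, -7, 60, 0, 0, 0], [1, 27, -7, 60, 0, 0, 0], [1, 27, -7, 60, 0, 0, 0]],
])

```text
t: 2.85
eef_pos: [0.5585, 0.2028, 0.254]
tool_rot: [-0.002, 0.806, 0.592, -0.004]
contact_force: [-0.9, 0.3, 0.1]
gripper_width: 0.998
grasp_force: 0.0
```

Run:
```python
from station import bot
from h import *
o=bot.get_obs();print(o["t"],o["eef_pos"],go(o,(.56,.22,.30),-17.4))
c=bot.read_camera("wrist");pickle.dump(c,open("w1.pkl","wb"))
R=np.array(c["R"]);print("C",-R.T@np.array(c["t"]))
cv2.imwrite("pics/w1.png",cv2.convertScaleAbs(c["image"][:,:,::-1],alpha=1.3))
```

```text
2.85 [0.558512   0.20275772 0.25395712] (array([ 16.7,  -4.1, -46.1]), array([-0.47,  0.27, -0.03]))
C [0.58158225 0.27255787 0.43493638]
```

View pics/w1.png

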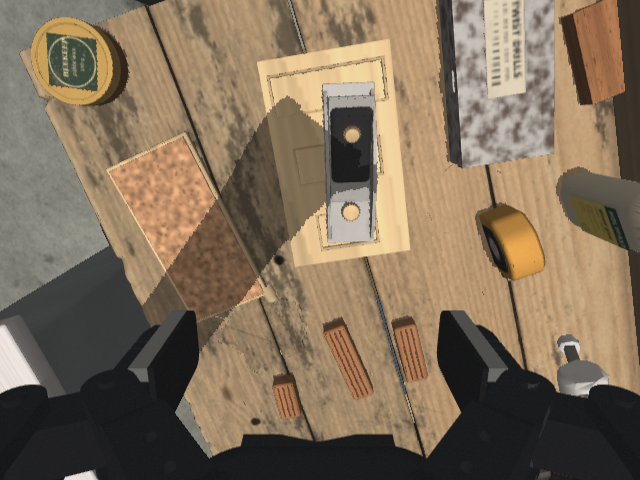

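Run:
```python
import cv2
i=cv2.imread("pics/w1.png")
a=cv2.resize(i[35:275,250:420],None,fx=2.5,fy=2.5,interpolation=cv2.INTER_CUBIC)
b=cv2.resize(i[310:430,265:435],None,fx=2.2,fy=2.2,interpolation=cv2.INTER_CUBIC)
import numpy as np
o=np.zeros((600,800,3),np.uint8);o[:600,:425]=a;o[:264,426:800]=b[:264,:374]
cv2.imwrite("pics/w1c.png",o)
```

```text
(no output)
```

View pics/w1c.png

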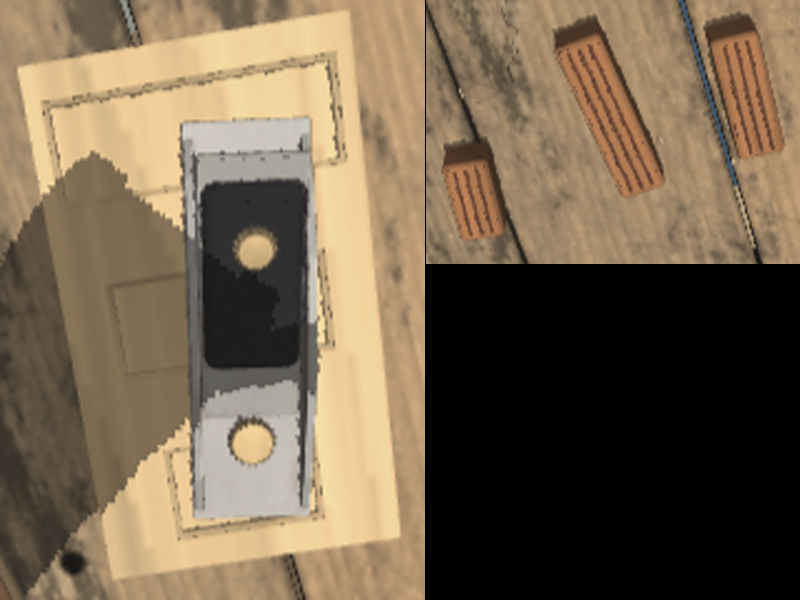

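The wrist crop shows the plane ends at (247,120) and (251,517), and the tray corners at (18,68), (350,10), (400,537) and (112,579). The three tenon tops are clear.

Run:
```python
from station import bot
from h import *
c=pickle.load(open("w1.pkl","rb"))
f=lambda l:[(250+(a+.5)/2.5-.5,35+(b+.5)/2.5-.5) for a,b in l]
g=lambda l:[(265+(a-426+.5)/2.2-.5,310+(b+.5)/2.2-.5) for a,b in l]
print("tray",rect(c,f([(18,68),(350,10),(400,537),(112,579)]),.01))
for z in (.02,.035,.045):print("plane",z,rect(c,f([(182,122),(312,117),(308,517),(195,517)]),z))
print("board",rect(c,[(108,170),(188,134),(268,293),(203,321)],.01))
print("med",rect(c,g([(710,47),(752,36),(783,149),(742,158)]),.02))
print("long",rect(c,g([(557,47),(603,33),(664,180),(627,197)]),.02))
print("short",rect(c,g([(444,167),(490,156),(504,232),(462,239)]),.02))
o=bot.get_obs();print(o["eef_pos"],tool(o)[1].as_matrix().round(3).tolist())
print(go(o,(.591,.2155,.14),-16.4))
```

```text
tray (array([0.5857, 0.2252]), np.float64(0.1279), np.float64(0.2117), np.float64(-8.4), np.float64(81.5))
plane 0.02 (array([0.595 , 0.2184]), np.float64(0.0486), np.float64(0.1579), np.float64(-16.3), np.float64(74.6))
plane 0.035 (array([0.5945, 0.2203]), np.float64(0.0469), np.float64(0.1522), np.float64(-16.3), np.float64(74.6))
plane 0.045 (array([0.5942, 0.2217]), np.float64(0.0457), np.float64(0.1484), np.float64(-16.3), np.float64(74.6))
board (array([0.4142, 0.1975]), np.float64(0.0891), np.float64(0.1913), np.float64(6.4), np.float64(97.2))
med (array([ 0.6029, -0.0099]), np.float64(0.0222), np.float64(0.0703), np.float64(-1.5), np.float64(90.0))
long (array([5.329e-01, 4.000e-04]), np.float64(0.0237), np.float64(0.0974), np.float64(6.5), np.float64(94.8))
short (array([ 0.4461, -0.0273]), np.float64(0.0249), np.float64(0.0486), np.float64(-3.6), np.float64(81.8))
[0.56033997 0.20129758 0.25698649] [[0.302, 0.953, -0.006], [0.953, -0.302, -0.002], [-0.003, -0.005, -1.0]]
(array([ 23.2,  25.5, 116.8]), array([-0.28,  0.19, -1.17]))
```

Request:
step_arm([
  [[1, 26, 27.5, 40, -0.28, 0.19, -1.7], [1, 26, 27.5, 80, -0.28, 0.19, -1.7], [1, 26, 27.5, 117, -0.28, 0.19, -1.7], [1, 26, 27.5, 117, -0.28, 0.19, -1.7], [1, 26, 27.5, 117, -0.28, 0.19, -1.7]],
])

```text
t: 3.32
eef_pos: [0.5961, 0.2152, 0.142]
tool_rot: [0.001, 0.799, 0.601, 0.001]
contact_force: [0.2, -0.0, 0.6]
gripper_width: 1.003
grasp_force: 0.0
```

Run:
```python
from station import bot
from h import *
o=bot.get_obs();print(o["eef_pos"],go(o,(.594,.218,.012),-15.8))
```

```text
[0.59610989 0.21524417 0.14197241] (array([  2. ,  -3.1, 130. ]), array([ 0.14, -0.02, -0.34]))
```

Request:
step_arm([
  [[1, 2, -3, 40, 0, 0, 0], [1, 2, -3, 80, 0, 0, 0], [1, 2, -3, 110, 0, 0, 0], [1, 2, -3, 128, 0, 0, 0], [1, 2, -3, 129, 0, 0, 0], [1, 2, -3, 129, 0, 0, 0]],
])

```text
t: 3.82
eef_pos: [0.5969, 0.2206, 0.0164]
tool_rot: [0.002, 0.799, 0.601, 0.004]
contact_force: [0.5, 0.4, 0.5]
gripper_width: 0.998
grasp_force: 0.0
```

Request:
step_arm([
  [[-1, 0, 0, 0, 0, 0, 0], [-1, 0, 0, 0, 0, 0, 0], [-1, 0, 0, 0, 0, 0, 0], [-1, 0, 0, 0, 0, 0, 0], [-1, 0, 0, 0, 0, 0, 0], [-1, 0, 0, 0, 0, 0, 0], [-1, 0, 0, 0, 0, 0, 0]],
], force=70)

```text
t: 4.4
eef_pos: [0.5948, 0.2205, 0.0137]
tool_rot: [0.001, 0.799, 0.602, 0.003]
contact_force: [0.5, 0.4, 0.2]
gripper_width: 0.007
grasp_force: 0.0
```

The fingers shut without holding anything, so I'm looking.

Run:
```python
from station import bot
from h import *
o=bot.get_obs();print(o["t"],o["eef_pos"],o["gripper_width"],o["grasp_force"],o["contact_force"])
a=bot.read_camera("wrist");b=bot.read_camera("scene")
pickle.dump((a,b),open("w2.pkl","wb"))
s=b["image"][150:330,200:440]
o=np.zeros((600,800,3),np.uint8)
o[:300,:400]=cv2.resize(a["image"],(400,300));o[:300,400:]=cv2.resize(s,(400,300),interpolation=cv2.INTER_CUBIC)
o[300:,:400]=cv2.resize(bot.read_camera("top")["image"][170:350,230:470],(400,300),interpolation=cv2.INTER_CUBIC)
cv2.imwrite("pics/w2.png",cv2.convertScaleAbs(o[:,:,::-1],alpha=1.4))
```

```text
4.4 [0.59483002 0.22047858 0.01369297] 0.0067759672896518025 0.0 [0.50291782 0.36088435 0.22955388]
```

View pics/w2.png

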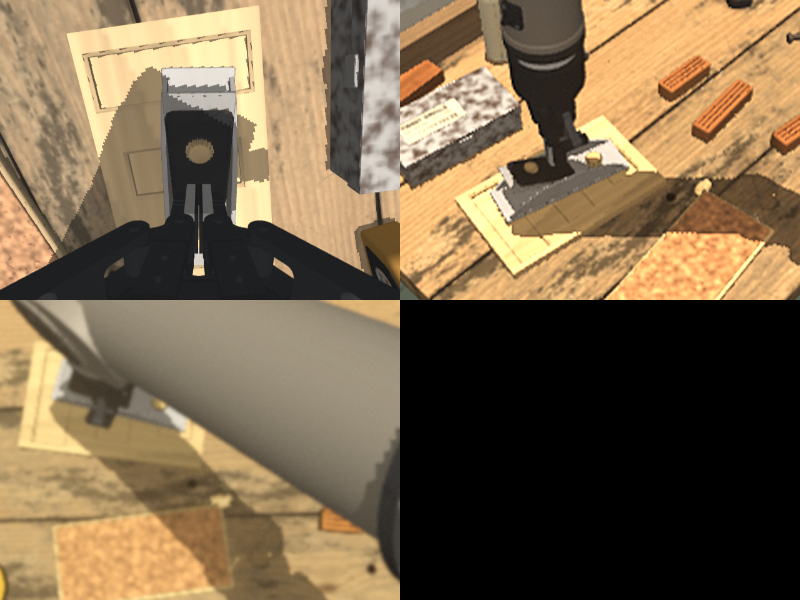

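Run:
```python
from station import bot
from h import *
o=bot.get_obs();p,R=tool(o)
for n,c in zip(("wrist","scene"),pickle.load(open("w2.pkl","rb"))):
    rv=cv2.Rodrigues(np.array(c["R"]))[0]
    for dz in(0,.02,.04,.06,.08):
        u=cv2.projectPoints((p-R.apply([0,0,dz]))[None],rv,np.array(c["t"]),np.array(c["camera_matrix"]),None)[0][0,0]
        print(n,dz,u.round(0),"mosaic",((u*.625) if n=="wrist" else (u-[200,150])*[1.667,1.667]+[400,0]).round(0))
a,b=pickle.load(open("w2.pkl","rb"))
im=np.zeros((600,800,3),np.uint8)
im[:,:400]=cv2.resize(a["image"][230:450,247:393],(400,600));im[:,400:]=cv2.resize(b["image"][190:290,270:337],(400,600),interpolation=cv2.INTER_CUBIC)
cv2.imwrite("pics/w2c.png",cv2.convertScaleAbs(im[:,:,::-1],alpha=1.8))
```

```text
wrist 0 [318. 278.] mosaic [199. 174.]
wrist 0.02 [318. 295.] mosaic [199. 185.]
wrist 0.04 [318. 317.] mosaic [199. 198.]
wrist 0.06 [318. 345.] mosaic [199. 215.]
wrist 0.08 [318. 381.] mosaic [199. 238.]
scene 0 [294. 257.] mosaic [557. 178.]
scene 0.02 [293. 250.] mosaic [556. 167.]
scene 0.04 [293. 244.] mosaic [555. 156.]
scene 0.06 [292. 237.] mosaic [554. 145.]
scene 0.08 [291. 230.] mosaic [552. 133.]
```

View pics/w2c.png

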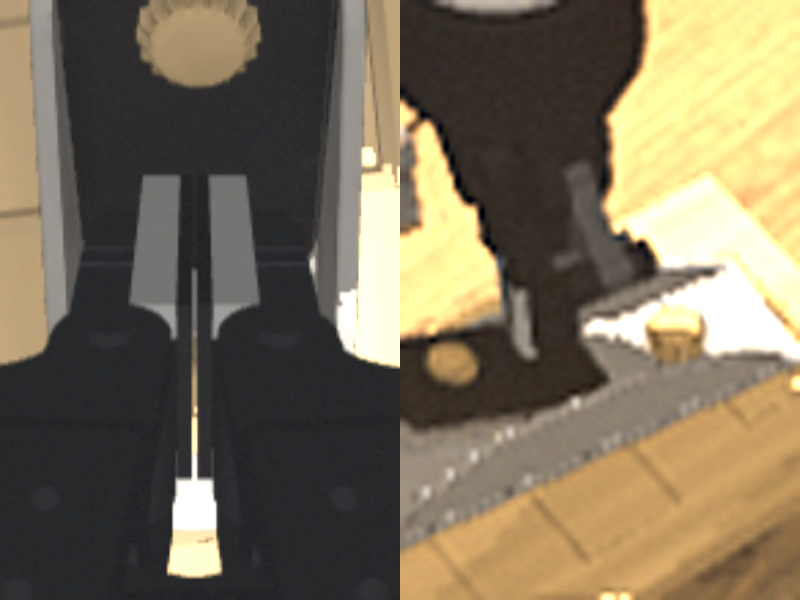

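Run:
```python
from station import bot
from h import *
c=pickle.load(open("w1.pkl","rb"))
p=np.array([.5585,.2028,.254]);R=Ro.from_quat([.806,.592,-.004,-.002])
rv=cv2.Rodrigues(np.array(c["R"]))[0]
for y in(-.0425,.0425):
  for dz in(0,.013,.033,.05):
    print(y,dz,cv2.projectPoints((p+R.apply([0,y,-dz]))[None],rv,np.array(c["t"]),np.array(c["camera_matrix"]),None)[0][0,0].round(0))
o=bot.get_obs();print(o["q"])
```

```text
-0.0425 0 [229. 278.]
-0.0425 0.013 [222. 289.]
-0.0425 0.033 [211. 309.]
-0.0425 0.05 [200. 330.]
0.0425 0 [407. 278.]
0.0425 0.013 [413. 289.]
0.0425 0.033 [425. 309.]
0.0425 0.05 [436. 330.]
[-0.08618782  0.6710325  -0.50958878  1.76465082  0.43232773  0.8132572
 -1.08357307]
```

The reported TCP and the visible finger tips disagree by about 2 cm. I'll lift with the fingers shut and triangulate the tips in free air.

Request:
step_arm([
  [[-1, 0, 0, -30, 0, 0, 0], [-1, 0, 0, -70, 0, 0, 0], [-1, 0, 0, -110, 0, 0, 0], [-1, 0, 0, -120, 0, 0, 0], [-1, 0, 0, -120, 0, 0, 0], [-1, 0, 0, -120, 0, 0, 0]],
])

```text
t: 5.05
eef_pos: [0.5945, 0.2202, 0.134]
tool_rot: [0.001, 0.799, 0.602, 0.003]
contact_force: [-0.9, -0.4, -0.9]
gripper_width: 0.001
grasp_force: 0.0
```

Run:
```python
from station import bot
from h import *
o=bot.get_obs();p,R=tool(o);print(o["t"],p,o["contact_force"],o["gripper_width"])
a=bot.read_camera("wrist");b=bot.read_camera("scene")
pickle.dump((a,b,o),open("w3.pkl","wb"))
for c in(a,b):
    print(cv2.projectPoints(p[None],cv2.Rodrigues(np.array(c["R"]))[0],np.array(c["t"]),np.array(c["camera_matrix"]),None)[0][0,0].round(0))
im=np.zeros((600,800,3),np.uint8)
im[:,:400]=cv2.resize(a["image"][40:430,190:450],(400,600));im[:,400:]=cv2.resize(b["image"][130:280,240:340],(400,600),interpolation=cv2.INTER_CUBIC)
cv2.imwrite("pics/w3.png",cv2.convertScaleAbs(im[:,:,::-1],alpha=1.6))
```

```text
5.05 [0.59445082 0.22022047 0.13401865] [-0.89270797 -0.41516433 -0.85341194] 0.0010067266763962009
[318. 278.]
[290. 215.]
```

View pics/w3.png

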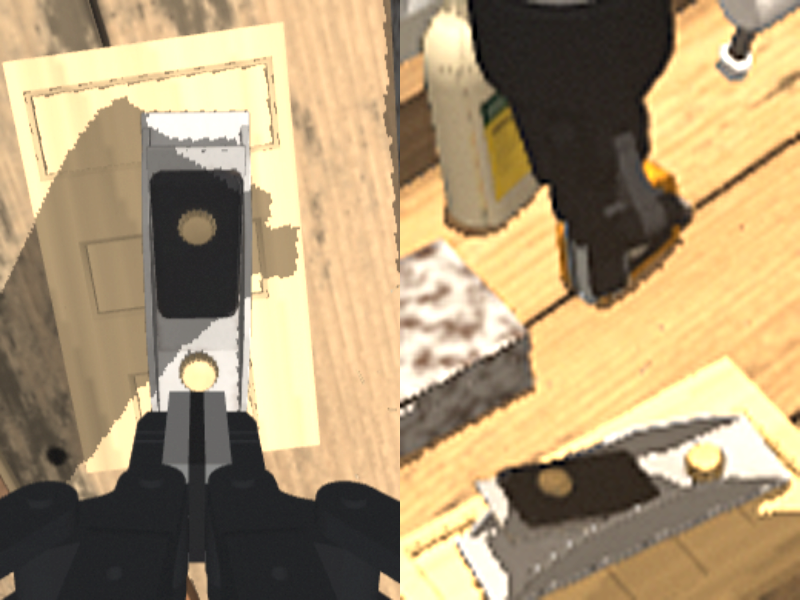

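In free air the shut tips end at about (318,295) in the wrist image and (290,204) in the scene image. The reported TCP projects to (318,278) and (290,215). I'll solve for the offset.

Run:
```python
from h import *
from scipy.optimize import least_squares
a,b,o=pickle.load(open("w3.pkl","rb"));p,R=tool(o)
P=lambda c,l:cv2.projectPoints((p+R.apply(l))[None],cv2.Rodrigues(np.array(c["R"]))[0],np.array(c["t"]),np.array(c["camera_matrix"]),None)[0][0,0]
for e in(.011,0,):
    r=least_squares(lambda v:np.r_[P(a,v+[e,0,0])-[318,295],P(b,v)-[290.3,204.5]],np.zeros(3));print(e,(r.x*1e3).round(1),r.fun.round(1))
d=np.array([0,0,0.]);
# pad width check at tips: columns 168..225 crop => 37px over both fingers
c=a;R_=np.array(c["R"]);C=-R_.T@np.array(c["t"]);print("cam in tool mm",(R.inv().apply(C-p)*1e3).round(1),(R.inv().as_matrix()@R_.T).round(3).tolist())
```

```text
0.011 [ -7.1   0.  -27.4] [-0.  -0.6  2.  -1.8]
0 [  1.1   0.1 -22.5] [ 0.1  0.7 -2.1  1.9]
cam in tool mm [  72.7   -0.4 -181.4] [[0.001, -0.958, -0.286], [1.0, 0.001, 0.001], [-0.001, -0.286, 0.958]]
```

The tips sit about 25 mm behind the reported TCP, so the fingers closed above the side walls. I'll open and go lower in small steps, watching the force.

Request:
step_arm([
  [[1, 0, 0, 0, 0, 0, 0], [1, 0, 0, 0, 0, 0, 0], [1, 0, 0, 0, 0, 0, 0], [1, 0, 0, 20, 0, 0, 0], [1, 0, 0, 60, 0, 0, 0], [1, 0, 0, 95, 0, 0, 0], [1, 0, 0, 120, 0, 0, 0], [1, 0, 0, 130, 0, 0, 0], [1, 0, 0, 134, 0, 0, 0], [1, 0, 0, 134, 0, 0, 0]],
])

```text
t: 5.98
eef_pos: [0.5948, 0.2207, -0.0007]
tool_rot: [0.001, 0.799, 0.602, 0.002]
contact_force: [-0.0, -0.6, 0.5]
gripper_width: 0.996
grasp_force: 0.0
```

Request:
step_arm([
  [[1, 0, 0, 4, 0, 0, 0], [1, 0, 0, 8, 0, 0, 0], [1, 0, 0, 12, 0, 0, 0], [1, 0, 0, 12, 0, 0, 0]],
])

```text
t: 6.32
eef_pos: [0.5951, 0.2204, -0.0123]
tool_rot: [0.001, 0.799, 0.602, 0.003]
contact_force: [-0.4, 0.2, -0.3]
gripper_width: 1.0
grasp_force: 0.0
```

Request:
step_arm([
  [[1, 0, 0, 3, 0, 0, 0], [1, 0, 0, 5, 0, 0, 0], [1, 0, 0, 5, 0, 0, 0]],
])

```text
t: 6.57
eef_pos: [0.5948, 0.2204, -0.0177]
tool_rot: [0.001, 0.799, 0.602, 0.003]
contact_force: [0.3, 0.1, 0.2]
gripper_width: 1.001
grasp_force: 0.0
```

Request:
step_arm([
  [[-1, 0, 0, 0, 0, 0, 0], [-1, 0, 0, 0, 0, 0, 0], [-1, 0, 0, 0, 0, 0, 0], [-1, 0, 0, 0, 0, 0, 0], [-1, 0, 0, 0, 0, 0, 0], [-1, 0, 0, 0, 0, 0, 0]],
], force=70)

```text
t: 7.07
eef_pos: [0.5954, 0.2208, -0.0168]
tool_rot: [0.001, 0.799, 0.602, 0.003]
contact_force: [-1.2, -2.0, 4.9]
gripper_width: 0.55
grasp_force: 73.8
```

Request:
step_arm([
  [[-1, 0, 0, -8, 0, 0, 0], [-1, 0, 0, -20, 0, 0, 0], [-1, 0, 0, -40, 0, 0, 0], [-1, 0, 0, -65, 0, 0, 0], [-1, 0, 0, -70, 0, 0, 0], [-1, 0, 0, -70, 0, 0, 0], [-1, 0, 0, -70, 0, 0, 0]],
])

```text
t: 7.65
eef_pos: [0.5942, 0.2199, 0.0521]
tool_rot: [0.001, 0.799, 0.602, 0.002]
contact_force: [0.1, -0.5, -5.8]
gripper_width: 0.553
grasp_force: 73.4
```

Run:
```python
from station import bot
from h import *
o=bot.get_obs();print(o["eef_pos"],o["contact_force"],o["torque"],o["gripper_width"],o["grasp_force"])
print(go(o,(.4125,.199,.053),6.5))
```

```text
[0.59421637 0.21991359 0.05209475] [ 0.10202892 -0.53214038 -5.84708832] [-0.02453432  0.0557804  -0.0162956 ] 0.5530968699143068 73.44690062105656
(array([ -70.3, -168.9,   -1.9]), array([  0.29,  -0.09, -22.53]))
```

Request:
step_arm([
  [[-1, -9, -21, 0, 0, 0, -3], [-1, -18, -42, 0, 0, 0, -6], [-1, -27, -65, 0, 0, 0, -9], [-1, -36, -88, 0, 0, 0, -12], [-1, -45, -111, 0, 0, 0, -15], [-1, -54, -134, 0, 0, 0, -18], [-1, -63, -153, 0, 0, 0, -21], [-1, -70, -169, 0, 0, 0, -22.5], [-1, -70, -169, 0, 0, 0, -22.5], [-1, -70, -169, 0, 0, 0, -22.5]],
])

```text
t: 8.48
eef_pos: [0.4113, 0.1989, 0.0505]
tool_rot: [0.001, 0.666, 0.746, 0.001]
contact_force: [0.7, 0.8, -4.7]
gripper_width: 0.549
grasp_force: 73.7
```

Run:
```python
from station import bot
from h import *
o=bot.get_obs();print(o["eef_pos"],o["contact_force"],o["torque"],o["q"])
print(go(o,(.4125,.199,-.016),6.5))
c=bot.read_camera("wrist");pickle.dump(c,open("w4.pkl","wb"))
im=cv2.convertScaleAbs(c["image"][:,:,::-1],alpha=1.4);cv2.imwrite("pics/w4.png",im)
```

```text
[0.41125222 0.19886926 0.05049736] [ 0.69640672  0.84406776 -4.72912736] [ 0.02038095 -0.06735184 -0.02388957] [ 0.00426731  0.41528392 -0.70175501  2.15081863  0.41580477  0.70648453
 -0.86348639]
(array([-0. ,  1. , 66.5]), array([0.2 , 0.  , 0.02]))
```

View pics/w4.png

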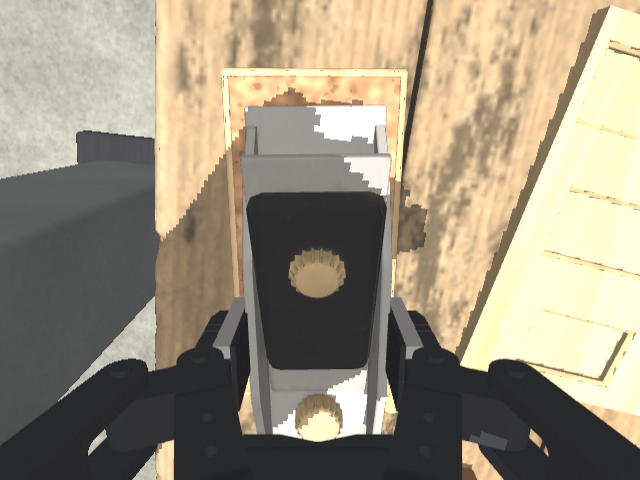

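The plane is centred over the board (board edges at columns 223 and 407, plane about 317) and aligned with it, so I'll lower it.

Request:
step_arm([
  [[-1, 0, 1, 15, 0, 0, 0], [-1, 0, 1, 32, 0, 0, 0], [-1, 0, 1, 47, 0, 0, 0], [-1, 0, 1, 57, 0, 0, 0], [-1, 0, 1, 61, 0, 0, 0], [-1, 0, 1, 64, 0, 0, 0], [-1, 0, 1, 66, 0, 0, 0], [-1, 0, 1, 66, 0, 0, 0]],
])

```text
t: 9.2
eef_pos: [0.4146, 0.2002, -0.0144]
tool_rot: [0.002, 0.666, 0.746, 0.003]
contact_force: [-0.8, 0.3, -5.3]
gripper_width: 0.55
grasp_force: 73.7
```

Request:
step_arm([
  [[-1, 0, 0, 1.5, 0, 0, 0], [-1, 0, 0, 2.5, 0, 0, 0], [-1, 0, 0, 2.5, 0, 0, 0]],
])

```text
t: 9.45
eef_pos: [0.4147, 0.2002, -0.0167]
tool_rot: [0.002, 0.666, 0.746, 0.003]
contact_force: [-0.0, 0.4, -4.3]
gripper_width: 0.547
grasp_force: 73.8
```

Request:
step_arm([
  [[-1, 0, 0, 1, 0, 0, 0], [-1, 0, 0, 2, 0, 0, 0], [-1, 0, 0, 2, 0, 0, 0]],
])

```text
t: 9.7
eef_pos: [0.4148, 0.2001, -0.0169]
tool_rot: [0.003, 0.666, 0.746, 0.003]
contact_force: [-6.0, -4.7, 27.0]
gripper_width: 0.548
grasp_force: 77.6
```

Request:
step_arm([
  [[-1, 0, 0, -1.5, 0, 0, 0], [1, 0, 0, -1.5, 0, 0, 0], [1, 0, 0, -1.5, 0, 0, 0], [1, 0, 0, -1.5, 0, 0, 0], [1, 0, 0, -1.5, 0, 0, 0], [1, 0, 0, -1.5, 0, 0, 0], [1, 0, 0, -40, 0, 0, 0], [1, 0, 0, -80, 0, 0, 0], [1, 0, 0, -120, 0, 0, 0], [1, 0, 0, -150, 0, 0, 0]],
])

```text
t: 10.53
eef_pos: [0.4136, 0.2005, 0.1336]
tool_rot: [0.002, 0.666, 0.746, 0.003]
contact_force: [1.0, 0.5, -0.1]
gripper_width: 1.006
grasp_force: 0.0
```

Run:
```python
from station import bot
from h import *
o=bot.get_obs();print(o["eef_pos"],o["gripper_width"],o["grasp_force"])
print(go(o,(.531,-.05,.16),4.5))
```

```text
[0.41361526 0.20053856 0.13364425] 1.0055209838324066 0.0
(array([-262.2,   88.3,  -26.3]), array([ 0.4 , -0.13,  2.02]))
```

The plane is released on the board. Next is the long tenon, with a partial opening so the fingers stay clear of its neighbours.

Request:
step_arm([
  [[0.2, -40, 20, 0, 0, 0, 0], [0.2, -75, 38, 0, 0, 0, 0], [0.2, -110, 56, 0, 0, 0, 0], [0.2, -145, 72, 0, 0, 0, 0.5], [0.2, -180, 90, 0, 0.2, 0, 1], [0.2, -212, 94, 20, 0.4, -0.1, 1], [0.2, -212, 94, 50, 0.4, -0.1, 1], [0.2, -212, 94, 70, 0.4, -0.1, 1], [0.2, -212, 94, 70, 0.4, -0.1, 1], [0.2, -212, 94, 70, 0.4, -0.1, 1]],
])

```text
t: 11.37
eef_pos: [0.5302, 0.0001, 0.0607]
tool_rot: [-0.001, 0.672, 0.74, -0.001]
contact_force: [1.1, 0.5, 0.8]
gripper_width: 0.603
grasp_force: 0.0
```

Run:
```python
from station import bot
from h import *
o=bot.get_obs();print(o["t"],o["eef_pos"],o["gripper_width"],go(o,(.532,0,-.018),5.5))
c=bot.read_camera("wrist");pickle.dump(c,open("w5.pkl","wb"))
hsv=cv2.cvtColor(c["image"],cv2.COLOR_RGB2HSV)
for n,z in(("long",.02),):
    pass
m=cv2.inRange(hsv,(3,110,50),(14,255,255));m=cv2.morphologyEx(m,cv2.MORPH_CLOSE,np.ones((5,5)))
for k in cv2.findContours(m,cv2.RETR_EXTERNAL,cv2.CHAIN_APPROX_SIMPLE)[0]:
    if cv2.contourArea(k)>600:
        r=cv2.minAreaRect(k);print(cv2.boundingRect(k),cv2.contourArea(k),rect(c,cv2.boxPoints(r),.02))
```

```text
11.3667 [5.30216308e-01 1.45890337e-04 6.07124421e-02] 0.6030979551421314 (array([-0.3,  2. , 78.7]), array([-0.21, -0.01,  0.02]))
(144, 235, 58, 89) 3967.0 (array([ 0.4465, -0.0257]), np.float64(0.0548), np.float64(0.0293), np.float64(83.2), np.float64(177.9))
(408, 210, 68, 127) 5282.5 (array([ 0.6   , -0.0066]), np.float64(0.0753), np.float64(0.0309), np.float64(87.4), np.float64(171.3))
(296, 163, 47, 168) 7244.5 (array([5.308e-01, 3.000e-04]), np.float64(0.0263), np.float64(0.1001), np.float64(5.6), np.float64(95.6))
(35, 0, 174, 35) 4932.5 (array([0.423 , 0.1106]), np.float64(0.0846), np.float64(0.015), np.float64(5.5), np.float64(87.7))
```

Request:
step_arm([
  [[0.2, 0, 1, 25, 0, 0, 0], [0.2, 0, 1, 50, 0, 0, 0], [0.2, 0, 1, 68, 0, 0, 0], [0.2, 0, 1, 75, 0, 0, 0], [0.2, 0, 1, 78, 0, 0, 0], [0.2, 0, 1, 78, 0, 0, 0]],
])

```text
t: 11.92
eef_pos: [0.5328, 0.0004, -0.0158]
tool_rot: [0.0, 0.672, 0.74, -0.0]
contact_force: [0.5, -0.4, 0.5]
gripper_width: 0.599
grasp_force: 0.0
```

Request:
step_arm([
  [[-1, 0, 0, 0, 0, 0, 0], [-1, 0, 0, 0, 0, 0, 0], [-1, 0, 0, 0, 0, 0, 0], [-1, 0, 0, 0, 0, 0, 0], [-1, 0, 0, 0, 0, 0, 0]],
], force=40)

```text
t: 12.33
eef_pos: [0.5323, -0.0002, -0.0162]
tool_rot: [0.0, 0.673, 0.74, -0.0]
contact_force: [-0.2, -0.4, -0.1]
gripper_width: -0.002
grasp_force: 0.0
```

It missed and closed above the tenon. I'll use the shut fingers as a probe to calibrate the true tip height on the tenon's top.

Request:
step_arm([
  [[-1, 0, 0, 1, 0, 0, 0], [-1, 0, 0, 2, 0, 0, 0], [-1, 0, 0, 2, 0, 0, 0]],
])

```text
t: 12.58
eef_pos: [0.5322, -0.0002, -0.0183]
tool_rot: [0.0, 0.673, 0.74, -0.001]
contact_force: [-1.4, -0.1, 5.6]
gripper_width: 0.004
grasp_force: 3.3
```

Request:
step_arm([
  [[-1, 0, 0, 1, 0, 0, 0], [-1, 0, 0, 2, 0, 0, 0], [-1, 0, 0, 2, 0, 0, 0]],
])

```text
t: 12.83
eef_pos: [0.5323, -0.0002, -0.0184]
tool_rot: [0.001, 0.672, 0.74, -0.001]
contact_force: [-9.1, -1.4, 29.0]
gripper_width: -0.002
grasp_force: 14.5
```

Request:
step_arm([
  [[-1, 0, 0, 1, 0, 0, 0], [-1, 0, 0, 2, 0, 0, 0], [-1, 0, 0, 2, 0, 0, 0]],
])

```text
t: 13.08
eef_pos: [0.5325, -0.0003, -0.0185]
tool_rot: [0.001, 0.672, 0.74, -0.002]
contact_force: [-15.8, -2.7, 51.2]
gripper_width: 0.001
grasp_force: 25.6
```

Contact came at reported z = -0.0183 on the tenon top (0.020), so the true tip is reported z plus 38 mm. I'll regrasp at that depth.

Request:
step_arm([
  [[-1, 0, 0, -36, 0, 0, 0], [0.2, 0, 0, -36, 0, 0, 0], [0.2, 0, 0, -36, 0, 0, 0], [0.2, 0, 0, -36, 0, 0, 0], [0.2, 0, 0, -36, 0, 0, 0], [0.2, 0, 0, -20, 0, 0, 0], [0.2, 0, 0, -5, 0, 0, 0], [0.2, 0, 0, 5, 0, 0, 0], [0.2, 0, 0, 9, 0, 0, 0], [0.2, 0, 0, 9, 0, 0, 0]],
])

```text
t: 13.92
eef_pos: [0.5307, -0.0001, -0.0331]
tool_rot: [-0.001, 0.672, 0.74, -0.002]
contact_force: [0.3, 0.3, 0.1]
gripper_width: 0.601
grasp_force: 0.0
```

Request:
step_arm([
  [[-1, 0, 0, 0, 0, 0, 0], [-1, 0, 0, 0, 0, 0, 0], [-1, 0, 0, 0, 0, 0, 0], [-1, 0, 0, 0, 0, 0, 0], [-1, 0, 0, 0, 0, 0, 0]],
], force=40)

```text
t: 14.33
eef_pos: [0.5326, -0.0001, -0.031]
tool_rot: [0.0, 0.673, 0.74, -0.0]
contact_force: [-0.1, 0.9, 3.9]
gripper_width: 0.294
grasp_force: 40.0
```

Request:
step_arm([
  [[-1, 0, 0, -20, 0, 0, 0], [-1, 0, 0, -50, 0, 0, 0], [-1, 0, 0, -80, 0, 0, 0], [-1, 0, 0, -95, 0, 0, 0], [-1, 0, 0, -95, 0, 0, 0]],
])

```text
t: 14.75
eef_pos: [0.5347, 0.0002, 0.0669]
tool_rot: [0.002, 0.673, 0.74, 0.001]
contact_force: [0.1, 0.6, -0.9]
gripper_width: 0.291
grasp_force: 39.5
```

Run:
```python
from station import bot
from h import *
o=bot.get_obs();print(o["t"],o["eef_pos"],o["gripper_width"],o["contact_force"],o["torque"],go(o,(.5963,.2963,.063),81.8),o["q"])
```

```text
14.75 [5.34739644e-01 1.50040961e-04 6.69447615e-02] 0.29099489205270845 [ 0.07939866  0.64555831 -0.88005782] [ 0.04869383 -0.05388597 -0.05280135] (array([288.9,  89.5,   4. ]), array([  0.19,   0.26, -76.34])) [ 0.3824234   0.48115814 -0.62750761  1.97175846  0.38968572  0.80379087
 -0.36985656]
```

Request:
step_arm([
  [[-1, 30, 9, 0, 0, 0, -7], [-1, 60, 18, 0, 0, 0, -14], [-1, 90, 28, 0, 0, 0, -21], [-1, 120, 37, 0, 0, 0, -28], [-1, 150, 46, 0, 0, 0, -35], [-1, 180, 55, 0, 0, 0, -42], [-1, 210, 65, 0, 0, 0, -49], [-1, 240, 74, 0, 0, 0, -56], [-1, 265, 83, 0, 0, 0, -63], [-1, 289, 90, 0, 0, 0, -70]],
])

```text
t: 15.58
eef_pos: [0.5938, 0.2976, 0.0618]
tool_rot: [-0.001, 0.123, 0.992, -0.001]
contact_force: [0.1, -0.2, -0.6]
gripper_width: 0.289
grasp_force: 39.5
```

Request:
step_arm([
  [[-1, 0, 0, 0, 0, 0, -6], [-1, 0, 0, 0, 0, 0, -6], [-1, 0, 0, 0, 0, 0, -6], [-1, 0, 0, 0, 0, 0, -6]],
])

```text
t: 15.92
eef_pos: [0.594, 0.2946, 0.0621]
tool_rot: [-0.001, 0.076, 0.997, -0.001]
contact_force: [-0.2, -0.1, -0.4]
gripper_width: 0.289
grasp_force: 39.5
```

Run:
```python
from station import bot
from h import *
o=bot.get_obs();print(o["t"],o["eef_pos"],o["gripper_width"],go(o,(.5963,.2963,-.027),81.8))
c=bot.read_camera("wrist");pickle.dump(c,open("w6.pkl","wb"))
cv2.imwrite("pics/w6.png",cv2.convertScaleAbs(c["image"][:,:,::-1],alpha=1.3))
hsv=cv2.cvtColor(c["image"],cv2.COLOR_RGB2HSV)
m=cv2.inRange(hsv,(3,110,50),(14,255,255));m=cv2.morphologyEx(m,cv2.MORPH_CLOSE,np.ones((5,5)))
for k in cv2.findContours(m,cv2.RETR_EXTERNAL,cv2.CHAIN_APPROX_SIMPLE)[0]:
    if cv2.contourArea(k)>600: print(cv2.boundingRect(k),cv2.contourArea(k),rect(c,cv2.boxPoints(cv2.minAreaRect(k)),.02))
```

```text
15.9167 [0.5940296  0.29456604 0.06212544] 0.28870233583590627 (array([-2.1,  2.3, 89.1]), array([-0.15, -0.1 , -0.56]))
(279, 188, 78, 254) 17486.0 (array([0.6418, 0.2871]), np.float64(0.0469), np.float64(0.1699), np.float64(81.4), np.float64(171.3))
(0, 0, 139, 38) 2014.0 (array([0.451 , 0.1922]), np.float64(0.0705), np.float64(0.0131), np.float64(95.3), np.float64(-179.9))
```

Request:
step_arm([
  [[-1, -2, 2, 20, 0, 0, -0.5], [-1, -2, 2, 45, 0, 0, -0.5], [-1, -2, 2, 65, 0, 0, -0.5], [-1, -2, 2, 76, 0, 0, -0.5], [-1, -2, 2, 80, 0, 0, -0.5], [-1, -2, 2, 84, 0, 0, -0.5], [-1, -2, 2, 84, 0, 0, -0.5]],
])

```text
t: 16.55
eef_pos: [0.5966, 0.2978, -0.0207]
tool_rot: [-0.0, 0.07, 0.998, -0.0]
contact_force: [-0.1, 0.1, -0.7]
gripper_width: 0.289
grasp_force: 39.5
```

Request:
step_arm([
  [[-1, 0, 0, 2, 0, 0, 0], [-1, 0, 0, 4, 0, 0, 0], [-1, 0, 0, 4, 0, 0, 0]],
])

```text
t: 16.8
eef_pos: [0.5966, 0.2979, -0.0245]
tool_rot: [-0.0, 0.07, 0.998, -0.0]
contact_force: [0.3, -0.2, -0.3]
gripper_width: 0.289
grasp_force: 39.5
```

Request:
step_arm([
  [[-1, 0, 0, 2, 0, 0, 0], [-1, 0, 0, 3, 0, 0, 0], [-1, 0, 0, 3, 0, 0, 0]],
])

```text
t: 17.05
eef_pos: [0.5966, 0.2981, -0.027]
tool_rot: [-0.0, 0.07, 0.998, -0.0]
contact_force: [-1.2, -1.8, 5.2]
gripper_width: 0.292
grasp_force: 40.2
```

Request:
step_arm([
  [[-1, 0, 0, 1, 0, 0, 0], [-1, 0, 0, 2, 0, 0, 0], [-1, 0, 0, 2, 0, 0, 0]],
])

```text
t: 17.3
eef_pos: [0.5967, 0.298, -0.027]
tool_rot: [0.0, 0.07, 0.998, -0.001]
contact_force: [-5.8, -5.4, 20.9]
gripper_width: 0.293
grasp_force: 41.9
```

Request:
step_arm([
  [[-1, 0, 0, -2, 0, 0, 0], [0.2, 0, 0, -2, 0, 0, 0], [0.2, 0, 0, -2, 0, 0, 0], [0.2, 0, 0, -2, 0, 0, 0], [0.2, 0, 0, -2, 0, 0, 0], [0.2, 0, 0, -30, 0, 0, 0], [0.2, 0, 0, -65, 0, 0, 0], [0.2, 0, 0, -100, 0, 0, 0], [0.2, 0, 0, -125, 0, 0, 0], [0.2, 0, 0, -125, 0, 0, 0]],
])

```text
t: 18.13
eef_pos: [0.599, 0.3007, 0.1011]
tool_rot: [0.003, 0.07, 0.998, 0.002]
contact_force: [0.6, 0.9, 1.0]
gripper_width: 0.602
grasp_force: 0.0
```

```bash
cat > look.py <<'E'
from station import bot
from h import *
def look(z=.02,lo=(3,110,50),hi=(14,255,255)):
    c=bot.read_camera("wrist")
    m=cv2.inRange(cv2.cvtColor(c["image"],cv2.COLOR_RGB2HSV),lo,hi);m=cv2.morphologyEx(m,cv2.MORPH_CLOSE,np.ones((5,5)))
    for k in cv2.findContours(m,cv2.RETR_EXTERNAL,cv2.CHAIN_APPROX_SIMPLE)[0]:
        if cv2.contourArea(k)>600: print(cv2.boundingRect(k),cv2.contourArea(k),rect(c,cv2.boxPoints(cv2.minAreaRect(k)),z))
    return c
E
python3 - <<'E'
from look import *
o=bot.get_obs();print(o["t"],o["eef_pos"],o["gripper_width"],o["q"],go(o,(.6035,-.009,.09),-2))
c=look(.024);cv2.imwrite("pics/w7.png",c["image"][:,:,::-1])
E
```

```text
18.1333 [0.59896225 0.30074452 0.10113357] 0.602297676740617 [ 0.04232818  0.73345421 -0.91411333  1.60900903  0.63376133  1.11193165
  0.39621167] (array([ -47.6, -306.1,    9.8]), array([4.700e-01, 4.000e-02, 8.398e+01]))
(292, 154, 41, 147) 5494.0 (array([0.5964, 0.2979]), np.float64(0.0262), np.float64(0.099), np.float64(82.0), np.float64(171.8))
(0, 0, 176, 51) 2755.5 (array([0.4522, 0.1882]), np.float64(0.1055), np.float64(0.0136), np.float64(95.9), np.float64(-179.4))
```

The long tenon is seated at (0.5964, 0.2979), 1.6 mm from the pocket centre. Next is the medium one.

Request:
step_arm([
  [[0.2, -5, -30, 0, 0, 0, 7], [0.2, -10, -60, 0, 0, 0, 14], [0.2, -14, -90, 0, 0, 0, 21], [0.2, -19, -120, 0, 0, 0, 28], [0.2, -24, -150, 0, 0, 0, 35], [0.2, -28, -180, 0, 0, 0, 42], [0.2, -33, -210, 0, 0, 0, 49], [0.2, -38, -240, 0, 0, 0, 56], [0.2, -43, -275, 0, 0, 0, 63], [0.2, -48, -306, 0, 0, 0, 70]],
])

```text
t: 19.02
eef_pos: [0.6001, -0.0144, 0.0938]
tool_rot: [-0.001, 0.632, 0.775, -0.002]
contact_force: [1.3, 0.4, 0.2]
gripper_width: 0.598
grasp_force: 0.0
```

Request:
step_arm([
  [[0.2, 0, 0, 0, 0, 0, 7], [0.2, 0, 0, 20, 0, 0, 14], [0.2, 0, 0, 40, 0, 0, 14], [0.2, 0, 0, 40, 0, 0, 14], [0.2, 0, 0, 40, 0, 0, 14]],
])

```text
t: 19.43
eef_pos: [0.5995, -0.0119, 0.0535]
tool_rot: [-0.002, 0.719, 0.695, -0.002]
contact_force: [0.5, 0.5, 0.2]
gripper_width: 0.602
grasp_force: 0.0
```

Run:
```python
from look import *
o=bot.get_obs();print(o["t"],o["eef_pos"],go(o,(.603,-.009,-.032),-2))
look()
```

```text
19.4333 [ 0.59947281 -0.01192613  0.053513  ] (array([ 3.1,  3.9, 85.5]), array([-0.3 ,  0.05,  0.04]))
(22, 242, 68, 88) 4883.0 (array([ 0.4497, -0.0261]), np.float64(0.0359), np.float64(0.0551), np.float64(4.2), np.float64(82.9))
(301, 180, 49, 132) 5870.0 (array([ 0.6034, -0.008 ]), np.float64(0.0265), np.float64(0.0758), np.float64(-1.8), np.float64(88.4))
(0, 0, 33, 33) 815.5 (array([0.4607, 0.112 ]), np.float64(0.0152), np.float64(0.0139), np.float64(-2.0), np.float64(76.1))
```

Request:
step_arm([
  [[0.2, 4, 4, 25, -0.3, 0, 0], [0.2, 4, 4, 50, -0.3, 0, 0], [0.2, 4, 4, 70, -0.3, 0, 0], [0.2, 4, 4, 80, -0.3, 0, 0], [0.2, 4, 4, 85, -0.3, 0, 0], [0.2, 4, 4, 85, -0.3, 0, 0]],
])

```text
t: 19.98
eef_pos: [0.6052, -0.0079, -0.0299]
tool_rot: [0.002, 0.719, 0.695, 0.001]
contact_force: [0.3, 0.1, 1.0]
gripper_width: 0.601
grasp_force: 0.0
```

Request:
step_arm([
  [[-1, 0, 0, 0, 0, 0, 0], [-1, 0, 0, 0, 0, 0, 0], [-1, 0, 0, 0, 0, 0, 0], [-1, 0, 0, 0, 0, 0, 0], [-1, 0, 0, 0, 0, 0, 0]],
])

```text
t: 20.4
eef_pos: [0.6067, -0.0079, -0.0281]
tool_rot: [0.003, 0.72, 0.694, 0.002]
contact_force: [-0.2, 0.4, 6.7]
gripper_width: 0.288
grasp_force: 40.2
```

Request:
step_arm([
  [[-1, 0, 0, -20, 0, 0, 0], [-1, 0, 0, -50, 0, 0, 0], [-1, 0, 0, -80, 0, 0, 0], [-1, 0, 0, -95, 0, 0, 0], [-1, 0, 0, -95, 0, 0, 0]],
])

```text
t: 20.82
eef_pos: [0.6078, -0.0076, 0.0697]
tool_rot: [0.004, 0.72, 0.694, 0.004]
contact_force: [0.2, -0.6, 0.1]
gripper_width: 0.29
grasp_force: 39.4
```

Run:
```python
from station import bot
from h import *
o=bot.get_obs();print(o["t"],o["eef_pos"],o["gripper_width"],o["contact_force"],go(o,(.586,.225,.063),81.8),o["q"])
```

```text
20.8167 [ 0.60782799 -0.00760235  0.06972411] 0.2904564079664353 [ 0.16460568 -0.56411095  0.07111968] (array([231.7, -30.1,   6.3]), array([  0.51,   0.5 , -83.83])) [ 0.34536772  0.57000041 -0.58655363  1.80451364  0.40289358  0.87644898
 -0.46299143]
```

Request:
step_arm([
  [[-1, 23, -3, 0, 0, 0, -7], [-1, 46, -6, 0, 0, 0, -14], [-1, 69, -9, 0, 0, 0, -21], [-1, 92, -12, 0, 0, 0, -28], [-1, 115, -15, 0, 0, 0, -35], [-1, 138, -18, 0, 0, 0, -42], [-1, 161, -21, 0, 0, 0, -49], [-1, 184, -24, 0, 0, 0, -56], [-1, 210, -27, 0, 0, 0, -63], [-1, 232, -30, 0, 0, 0, -70]],
])

```text
t: 21.65
eef_pos: [0.5823, 0.2263, 0.0643]
tool_rot: [0.002, 0.188, 0.982, -0.0]
contact_force: [0.1, 0.6, -0.6]
gripper_width: 0.288
grasp_force: 39.4
```

Request:
step_arm([
  [[-1, 0, 0, 0, 0, 0, -7], [-1, 0, 0, 0, 0, 0, -13.5], [-1, 0, 0, 0, 0, 0, -13.5], [-1, 0, 0, 0, 0, 0, -13.5], [-1, 0, 0, 0, 0, 0, -13.5]],
])

```text
t: 22.07
eef_pos: [0.583, 0.2243, 0.0645]
tool_rot: [0.002, 0.076, 0.997, -0.001]
contact_force: [-0.1, -0.0, -0.9]
gripper_width: 0.291
grasp_force: 39.4
```

Run:
```python
from station import bot
from h import *
o=bot.get_obs();print(o["t"],o["eef_pos"],o["gripper_width"],o["contact_force"],go(o,(.586,.225,-.02),81.8))
```

```text
22.0667 [0.5829614  0.22430481 0.06447428] 0.2909796013241104 [-0.13778996 -0.01372554 -0.90997848] (array([-2.6,  1.2, 84.5]), array([-0.05,  0.21, -0.54]))
```

Request:
step_arm([
  [[-1, -2, 1, 20, 0, 0, -0.5], [-1, -2, 1, 45, 0, 0, -0.5], [-1, -2, 1, 65, 0, 0, -0.5], [-1, -2, 1, 76, 0, 0, -0.5], [-1, -2, 1, 80, 0, 0, -0.5], [-1, -2, 1, 84, 0, 0, -0.5], [-1, -2, 1, 86, 0, 0, -0.5], [-1, -2, 1, 86, 0, 0, -0.5]],
])

```text
t: 22.73
eef_pos: [0.586, 0.2259, -0.0204]
tool_rot: [0.003, 0.07, 0.998, -0.0]
contact_force: [-0.2, 0.1, 0.2]
gripper_width: 0.291
grasp_force: 39.4
```

Request:
step_arm([
  [[-1, 0, 0, 2, 0, 0, 0], [-1, 0, 0, 3, 0, 0, 0], [-1, 0, 0, 3, 0, 0, 0]],
])

```text
t: 22.98
eef_pos: [0.5858, 0.2257, -0.0237]
tool_rot: [0.002, 0.07, 0.998, -0.0]
contact_force: [0.5, -0.2, 0.4]
gripper_width: 0.29
grasp_force: 39.5
```

Request:
step_arm([
  [[-1, 0, 0, 1, 0, 0, 0], [-1, 0, 0, 2, 0, 0, 0], [-1, 0, 0, 2, 0, 0, 0]],
])

```text
t: 23.23
eef_pos: [0.586, 0.2256, -0.0239]
tool_rot: [0.003, 0.07, 0.998, -0.001]
contact_force: [-5.1, -4.3, 16.3]
gripper_width: 0.292
grasp_force: 41.3
```

Request:
step_arm([
  [[-1, 0, 0, -1.5, 0, 0, 0], [0.2, 0, 0, -1.5, 0, 0, 0], [0.2, 0, 0, -1.5, 0, 0, 0], [0.2, 0, 0, -1.5, 0, 0, 0], [0.2, 0, 0, -1.5, 0, 0, 0], [0.2, 0, 0, -30, 0, 0, 0], [0.2, 0, 0, -65, 0, 0, 0], [0.2, 0, 0, -100, 0, 0, 0], [0.2, 0, 0, -122, 0, 0, 0], [0.2, 0, 0, -122, 0, 0, 0]],
])

```text
t: 24.07
eef_pos: [0.5876, 0.228, 0.1013]
tool_rot: [0.005, 0.07, 0.998, 0.002]
contact_force: [0.2, 1.0, 0.6]
gripper_width: 0.597
grasp_force: 0.0
```

Run:
```python
from look import *
o=bot.get_obs();print(o["t"],o["eef_pos"],o["gripper_width"],go(o,(.446,-.027,.09),-5))
c=look(.024);cv2.imwrite("pics/w8.png",c["image"][:,:,::-1])
```

```text
24.0667 [0.58762911 0.22802169 0.10127307] 0.5969955076872238 (array([ 104.8, -272.3,    9. ]), array([ 0.66,  0.3 , 86.98]))
(293, 174, 41, 112) 4117.5 (array([0.5862, 0.2256]), np.float64(0.0263), np.float64(0.0757), np.float64(82.0), np.float64(171.9))
(397, 155, 53, 146) 6055.0 (array([0.5959, 0.2967]), np.float64(0.0998), np.float64(0.0299), np.float64(172.9), np.float64(-101.9))
(79, 0, 224, 59) 4443.5 (array([0.458 , 0.1736]), np.float64(0.1267), np.float64(0.0299), np.float64(82.1), np.float64(166.8))
```

The medium tenon is seated at (0.5862, 0.2256). Next is the short one.

Request:
step_arm([
  [[0.2, 10, -27, 0, 0, 0, 7], [0.2, 20, -54, 0, 0, 0, 14], [0.2, 30, -81, 0, 0, 0, 21], [0.2, 40, -108, 0, 0, 0, 28], [0.2, 50, -135, 0, 0, 0, 35], [0.2, 60, -162, 0, 0, 0, 42], [0.2, 72, -190, 0, 0, 0, 49], [0.2, 83, -218, 0, 0, 0, 56], [0.2, 94, -246, 0, 0, 0, 63], [0.2, 105, -272, 0, 0, 0, 70]],
])

```text
t: 24.95
eef_pos: [0.4411, -0.0308, 0.0945]
tool_rot: [0.001, 0.632, 0.775, 0.0]
contact_force: [0.7, 0.1, 0.5]
gripper_width: 0.599
grasp_force: 0.0
```

Request:
step_arm([
  [[0.2, 0, 0, 0, 0, 0, 7], [0.2, 0, 0, 20, 0.5, 0, 14], [0.2, 0, 0, 40, 0.5, 0, 17], [0.2, 0, 0, 40, 0.5, 0, 17], [0.2, 0, 0, 40, 0.5, 0, 17]],
])

```text
t: 25.37
eef_pos: [0.4417, -0.0289, 0.0545]
tool_rot: [-0.003, 0.736, 0.676, -0.003]
contact_force: [-0.6, 0.6, 0.6]
gripper_width: 0.6
grasp_force: 0.0
```

Run:
```python
from look import *
o=bot.get_obs();print(o["t"],o["eef_pos"],go(o,(.446,-.027,-.032),-5))
look()
```

```text
25.3667 [ 0.4416586  -0.02888847  0.05445136] (array([ 2.4,  4.9, 86.4]), array([-0.48,  0.1 ,  0.13]))
(300, 205, 47, 90) 3902.5 (array([ 0.4445, -0.0267]), np.float64(0.0255), np.float64(0.0519), np.float64(-4.7), np.float64(85.4))
```

Request:
step_arm([
  [[0.2, 2, 3.5, 25, -0.5, 0, 0], [0.2, 2, 3.5, 50, -0.5, 0, 0], [0.2, 2, 3.5, 70, -0.5, 0, 0], [0.2, 2, 3.5, 80, -0.5, 0, 0], [0.2, 2, 3.5, 85, -0.5, 0, 0], [0.2, 2, 3.5, 85, -0.5, 0, 0]],
])

```text
t: 25.92
eef_pos: [0.4466, -0.0273, -0.0295]
tool_rot: [0.002, 0.737, 0.676, 0.001]
contact_force: [0.3, 1.0, -0.7]
gripper_width: 0.599
grasp_force: 0.0
```

Request:
step_arm([
  [[-1, 0, 0, 0, 0, 0, 0], [-1, 0, 0, 0, 0, 0, 0], [-1, 0, 0, 0, 0, 0, 0], [-1, 0, 0, 0, 0, 0, 0], [-1, 0, 0, 0, 0, 0, 0]],
])

```text
t: 26.33
eef_pos: [0.4477, -0.0275, -0.0282]
tool_rot: [0.003, 0.737, 0.675, 0.002]
contact_force: [-1.0, -0.4, 6.7]
gripper_width: 0.292
grasp_force: 39.7
```

Request:
step_arm([
  [[-1, 0, 0, -20, 0, 0, 0], [-1, 0, 0, -50, 0, 0, 0], [-1, 0, 0, -80, 0, 0, 0], [-1, 0, 0, -95, 0, 0, 0], [-1, 0, 0, -95, 0, 0, 0]],
])

```text
t: 26.75
eef_pos: [0.449, -0.0273, 0.0693]
tool_rot: [0.005, 0.737, 0.675, 0.003]
contact_force: [-0.3, -0.4, 0.1]
gripper_width: 0.291
grasp_force: 39.6
```

Run:
```python
from station import bot
from h import *
o=bot.get_obs();print(o["t"],o["eef_pos"],o["gripper_width"],o["contact_force"],go(o,(.5757,.1537,.063),81.8),o["q"])
```

```text
26.75 [ 0.44901546 -0.02733849  0.06931041] 0.29122898925616303 [-0.3119555  -0.44887073  0.09650384] (array([191.5, 110.2,   7.1]), array([  0.42,   0.6 , -86.83])) [ 0.50447951  0.35754575 -0.68124115  2.16072492  0.34918943  0.71824652
 -0.49808742]
```

Request:
step_arm([
  [[-1, 19, 11, 0, 0, 0, -7], [-1, 38, 22, 0, 0, 0, -14], [-1, 57, 33, 0, 0, 0, -21], [-1, 76, 44, 0, 0, 0, -28], [-1, 95, 55, 0, 0, 0, -35], [-1, 114, 66, 0, 0, 0, -42], [-1, 133, 77, 0, 0, 0, -49], [-1, 152, 88, 0, 0, 0, -56], [-1, 172, 99, 0, 0, 0, -63], [-1, 191, 110, 0, 0, 0, -70]],
])

```text
t: 27.58
eef_pos: [0.5728, 0.154, 0.0652]
tool_rot: [0.002, 0.214, 0.977, -0.001]
contact_force: [-0.1, 0.1, 0.7]
gripper_width: 0.292
grasp_force: 39.6
```

Request:
step_arm([
  [[-1, 0, 0, 0, 0, 0, -7], [-1, 0, 0, 0, 0, 0, -14], [-1, 0, 0, 0, 0, 0, -17], [-1, 0, 0, 0, 0, 0, -17], [-1, 0, 0, 0, 0, 0, -17]],
])

```text
t: 28.0
eef_pos: [0.5722, 0.1531, 0.0652]
tool_rot: [0.002, 0.071, 0.997, -0.001]
contact_force: [-0.3, -1.3, -0.4]
gripper_width: 0.293
grasp_force: 39.6
```

Run:
```python
from station import bot
from h import *
o=bot.get_obs();print(o["t"],o["eef_pos"],o["gripper_width"],go(o,(.5757,.1537,-.02),81.8))
```

```text
28.0 [0.57217882 0.15307017 0.06517042] 0.2930124301511935 (array([-3.1,  1.3, 85.2]), array([-0.1 ,  0.21,  0.06]))
```

Request:
step_arm([
  [[-1, -3, 0.5, 20, 0, 0, 0], [-1, -3, 0.5, 45, 0, 0, 0], [-1, -3, 0.5, 65, 0, 0, 0], [-1, -3, 0.5, 76, 0, 0, 0], [-1, -3, 0.5, 80, 0, 0, 0], [-1, -3, 0.5, 84, 0, 0, 0], [-1, -3, 0.5, 87, 0, 0, 0], [-1, -3, 0.5, 87, 0, 0, 0]],
])

```text
t: 28.67
eef_pos: [0.5763, 0.1535, -0.0209]
tool_rot: [0.003, 0.07, 0.998, -0.001]
contact_force: [-0.1, -0.3, -0.9]
gripper_width: 0.289
grasp_force: 39.6
```

Request:
step_arm([
  [[-1, 0, 0, 1.5, 0, 0, 0], [-1, 0, 0, 3, 0, 0, 0], [-1, 0, 0, 3, 0, 0, 0]],
])

```text
t: 28.92
eef_pos: [0.5762, 0.1533, -0.0239]
tool_rot: [0.002, 0.07, 0.998, -0.001]
contact_force: [-0.1, -0.3, 0.1]
gripper_width: 0.29
grasp_force: 39.7
```

Request:
step_arm([
  [[-1, 0, 0, 1, 0, 0, 0], [-1, 0, 0, 1.5, 0, 0, 0], [-1, 0, 0, 1.5, 0, 0, 0]],
])

```text
t: 29.17
eef_pos: [0.5763, 0.1533, -0.0241]
tool_rot: [0.003, 0.07, 0.998, -0.001]
contact_force: [-4.3, -2.4, 13.4]
gripper_width: 0.288
grasp_force: 41.1
```

Seated. I'll release, rise high and check.

Request:
step_arm([
  [[-1, 0, 0, -1.5, 0, 0, 0], [0.2, 0, 0, -1.5, 0, 0, 0], [0.2, 0, 0, -1.5, 0, 0, 0], [0.2, 0, 0, -1.5, 0, 0, 0], [0.2, 0, 0, -1.5, 0, 0, 0], [0.2, 0, 0, -40, 0, 0, 0], [0.2, 0, 0, -80, 0, 0, 0], [0.2, 0, 0, -120, 0, 0, 0], [0.2, 0, 0, -160, 0, 0, 0], [0.2, 0, 0, -200, 0, 0, 0]],
])

```text
t: 30.0
eef_pos: [0.5745, 0.1537, 0.1759]
tool_rot: [0.002, 0.07, 0.998, -0.001]
contact_force: [0.5, -0.7, -0.5]
gripper_width: 0.598
grasp_force: 0.0
```

Run:
```python
from look import *
o=bot.get_obs();print(o["t"],o["eef_pos"],o["gripper_width"],o["grasp_force"])
c=look(.024);s=bot.read_camera("scene")
im=np.zeros((600,800,3),np.uint8)
im[:,:420]=cv2.resize(c["image"][:,:],(420,600)) if 0 else cv2.resize(c["image"][:,100:436],(420,600))
im[:,420:]=cv2.resize(s["image"][175:435,215:380],(380,600),interpolation=cv2.INTER_CUBIC)
cv2.imwrite("pics/fin.png",cv2.convertScaleAbs(im[:,:,::-1],alpha=1.3))
```

```text
30.0 [0.57454876 0.15372712 0.1759053 ] 0.5980102006288971 0.0
(302, 181, 32, 60) 1707.0 (array([0.5758, 0.1533]), np.float64(0.0258), np.float64(0.0502), np.float64(82.1), np.float64(172.1))
(385, 167, 38, 88) 2778.0 (array([0.5863, 0.2239]), np.float64(0.0753), np.float64(0.0281), np.float64(172.1), np.float64(-101.6))
(466, 151, 50, 117) 4140.0 (array([0.5957, 0.2941]), np.float64(0.1007), np.float64(0.0321), np.float64(171.3), np.float64(-105.8))
(222, 0, 258, 76) 5016.5 (array([0.4497, 0.1955]), np.float64(0.1902), np.float64(0.0504), np.float64(82.1), np.float64(173.4))
```

View pics/fin.png

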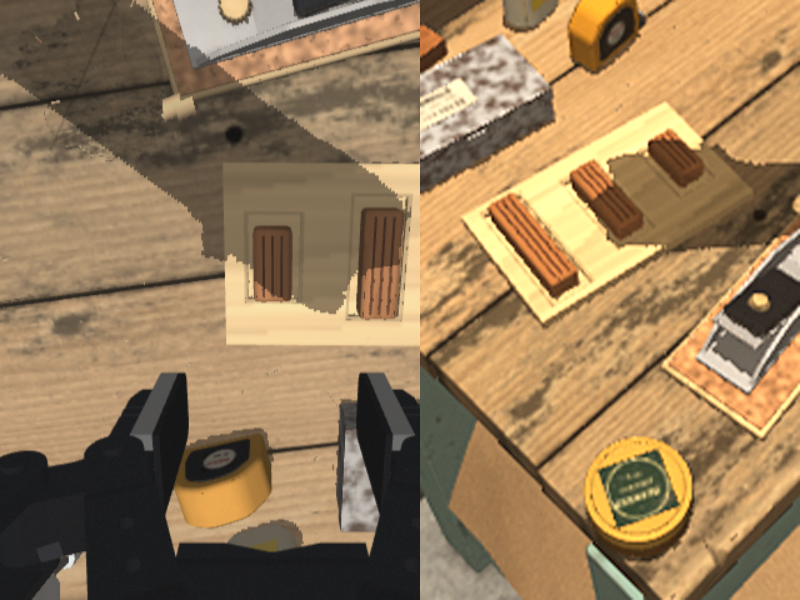

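The final picture shows all three tenons flat inside their own pockets. The plane stands upright on the board, and the tin and tape are undisturbed.

```bash
python3 -c "
from station import bot
print(bot.hand_in())"
```

```text
the job is handed in; nothing more can be done
None
```

The job is handed in: the camera check before handing in showed the block plane upright on its board, all three tenons in their own pockets, and the tape measure and wax tin where they were; no verdict was returned.

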